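# Hold the key fob up to the contactless reader

## Task

Take the oblong silver key fob out of the valet tray and hold it up to the contactless reader on its little stand: about 3 cm off the sloping face and centred on the ring mark, flat side parallel to the face, the fob's key-ring end pointing up the slope. Let nothing touch the reader, and leave the round tag, the mint tin, the aviators and the pot where they are. Finish while still holding the fob there, motionless in the air; do not put it down or let go.

Things in the scene. Friction and masses are not known exactly. Their poses are not given: they have to be found in the camera images.
- fob_centre (a point): Centre of the key fob: a loose oblong silver block with rounded edges, 64 long (its x) x 34 wide (its y) x 16 thick (its z), 40 to 85 g, lying flat in the tray with three small round grey buttons on top (+z). A wire key ring (24 mm across outside, wire 4 thick, passing into the end of the block) stands out flat from the +x end, so the whole is about 84 mm long. This point is half-way up the block, 8 mm above its underside.
- fob_ring (a point): Middle of the fob's wire key ring, 40 mm from the fob's centre along its +x; axes as the fob's.
- fob: The key fob again, origin at the centre of its underside, axes as above.
- reader_face (a point): Centre of the reader's sloping face, on its surface, in the middle of the ring mark (60 mm across). z points straight out of the face (up and towards the robot), x points up the slope (away from the robot), y lies level across it to the left. The head is a black slab 115 (x) x 85 (y) x 22 (z). It leans 0.2 to 0.5 rad from level and its face is 140 to 200 mm above the table; slope, height and heading differ every time but stay put.
- reader: The reader's stand, fixed to the table: round black foot of 55 mm radius, thin column in the middle carrying the head. Origin at the centre of the foot's underside; yaw is the heading of the slope.
- tray: Fixed dark wooden valet tray, 240 (x) x 400 (y) mm, walls 5 thick and 18 high, floor 5 above the table. Origin at the centre of its underside. The fob, the round tag and the mint tin lie in it in a row along y, about 120 mm apart, in any order.
- tag_centre (a point): Round silver tag, a disc 38 across and 10 high with a small wire loop, loose in the tray; point half-way up. Leave it.
- tin_centre (a point): White flip-top plastic mint tin, 60 x 38 x 19.5 mm, loose in the tray; point half-way up. Leave it.
- glasses: Folded aviator sunglasses lying flat on the table beyond the tray and the reader, 55 (x) x 140 (y) x 12 high; origin under the middle. Leave them.
- pot: Empty white ceramic pot, tapered, 110 mm across the rim, 105 high, on the table beyond the tray and the reader; origin under its centre. Leave it.
There are look-alikes about, which are no part of the job. What is shaped like the fob but blue or brown is not meant.

How it is judged:
On the way:
1. the fob is gripped and lifted clear of the tray (contact force between fob and the fingers above 1 N and contact force between fob and tray below 0.05 N and height (world z) of fob_centre above 0.06 m), for 0.2 s.
At the end, for the whole second after the job is handed in: Held still by the fingers alone, underside 15 to 50 mm off the reader's face, centre within 18 mm of the mark's centre up and across the slope, flat sides within 0.22 rad of parallel to the face, long axis within 0.22 rad of the slope line, key-ring end uphill (z of fob_centre in the frame of reader_face between 0.023 and 0.058 m and x of fob_centre in the frame of reader_face between -0.018 and 0.018 m and y of fob_centre in the frame of reader_face between -0.018 and 0.018 m and angle between the z axis of fob_centre and the z axis of reader_face, either way round below 0.22 rad and angle between the x axis of fob_centre and the x axis of reader_face, either way round below 0.22 rad and x of fob_ring in the frame of reader_face above 0.015 m and contact force between fob and the fingers above 1 N and contact force between fob and tray below 0.05 N and contact force between fob and reader below 0.05 N and linear speed of fob below 0.03 m/s); the arm keeps its last pose, push and grip.
It fails at once if the reader is touched by the fob or the robot (over 0.5 N) (contact force between reader and anything else above 0.5 N).
It fails at once if round tag moved by more than 30 mm (distance of tag_centre from where it was at the start of the episode above 0.03 m).
It fails at once if mint tin moved by more than 30 mm (distance of tin_centre from where it was at the start of the episode above 0.03 m).
It fails at once if aviators moved by more than 30 mm (distance of glasses from where it was at the start of the episode above 0.03 m).
It fails at once if ceramic pot moved by more than 30 mm (distance of pot from where it was at the start of the episode above 0.03 m).
It also fails if it takes over 42 s, if anything falls off the work surface, if the arm or the gripper's body presses on something with over 40 N, if the wrist force passes 120 N, or if a joint passes its speed limit or range.

## Robot

A 6-joint arm with a two-finger parallel gripper is mounted at the origin on the work surface. World frame = base frame: x ahead of the robot, y to its left, z up, the work surface at z = 0. Lengths are in m, angles in rad, forces in N, time in s.
With the tool pointing down it reaches from about 0.375 to 0.9 m from the base axis. Payload 3.1 kg.
Tool frame: the origin (TCP) lies on the centre line of the jaws, within the pads' length; the fingertips stand 11 mm ahead of it and the grasp point (between the pads) lies 8 mm behind it; x points along the fingers, y is the direction in which the jaws open and shut, and the axes are right-handed (so a half turn about x gives the same grasp; the last joint's range is limited). The gripper opens to 87 mm and grips with 3 to 60 N. Pads are 19 mm wide; open, the fingers measure 117 mm over their backs; the gripper's body (75 mm by 190 mm) begins 51 mm behind the grasp point.
Start: joints at [0.985, 0.527, 1.433, -0, 1.181, -0.178], TCP at [0.248, 0.574, 0.234] pointing down, gripper open.
Joint ranges: [-3.08, 3.08], [-0.75, 2.2], [0.22, 2.44], [-1.43, 4.57], [0, 2.65], [-2.85, 2.85]. Speed limits (rad/s): [2.79, 2.79, 3.14, 3.14, 3.14, 3.14].

## Interface

Orientations are given as a unit quaternion [x, y, z, w].
In Python, from rig import robot, camera, camera_info gives the robot as it stands.
- The arm moves only by the shell command python3 -m inch 'ROWS' [FORCE]. ROWS is JSON, a list that holds one entry, the list of rows, each a list of 5 numbers: the shift along the tool's x, y, z in cm, then the turn about the tool's x in rad, then the opening, from 0 (shut) to 1 (fully open). A call has 1 to 8 rows; each row shifts and turns the pose as measured when the row begins, along the tool's axes as they then stand; what a row does not reach is not made up. A row lasts 1/12 s, in which the tool goes at most 41.7 mm and 7.16 degrees, less where a joint would pass 70% of its speed; a pose out of reach is approached as far as the arm can. A call with a gripper value outside its range is refused whole. The fingers move at their own pace and stop on an object; FORCE is the grip in N (left out, the last holds). Time passes only in rows, so rows that do not move let the fingers close. It gives the time, the measured TCP pose, the force and the opening at its end, in the units of the state.
- robot.get_obs(): the state, without advancing time (a new reading comes with each control period).
- camera(name): name is "side" or "top"; returns the picture (420x560x3 uint8, red, green, blue); there is no depth.
- camera_info(name): a dict with "camera_matrix" (3x3 intrinsics, pixels), "dist" ([k1, k2, p1, p2, k3] as OpenCV has them; the pictures are not rectified), "rvec" (rotation vector, rad) and "tvec" (3), from world to camera coordinates, as OpenCV has them. Camera axes: x right, y down, z forward; pixel columns grow to the right and rows downward; lengths in m; the calibration is good to about 2 mm. A picture is of the moment at which its call begins. camera_info takes no time and is no camera call.
- robot.hand_in(): hands the job in, once; it reports no verdict.
The state is a dict: "time": time; "q": joint angles; "joint_velocities": joint speeds; "joint_torque": joint torques, N m; "position": TCP position; "tool_rot": TCP orientation; "ft_force": force on the tool from outside, world axes, zero at the start; "moment": the same for the moment, N m; "grip_width": finger opening in m.
Only numpy, scipy, OpenCV 4.12 (cv2) and the standard library are available. Lean on these libraries where they do the work, as an engineer would, in place of code of your own. Each camera call takes 0.05 s, during which the arm holds its last target. There are 200 camera calls.

## Working session

There is one attempt and no reset: what is moved stays moved. The work goes in short steps, Python scripts to look and compute and a shell command to move; the robot and the scene stay as the last step left them, time stands still between calls to the robot, and variables do not carry over. Pictures are saved under pics/ and viewed, about 8 in all and at most 12, crops included, and the job is handed in when it is done.

```bash
ls; mkdir -p pics; python3 - <<'E'
from rig import robot,camera,camera_info
import cv2,numpy as np
for n in("side","top"):
    i=camera_info(n);R=cv2.Rodrigues(np.array(i["rvec"]))[0]
    print(n,i["camera_matrix"],i["dist"],"C",-R.T@np.array(i["tvec"]).ravel(), "fwd",R[2])
    cv2.imwrite(f"pics/{n}0.png",camera(n)[:,:,::-1])
print(robot.get_obs())
E
```

```text
pics
side [[446.19816536   0.         283.00121734]
 [  0.         446.19816536 205.86465951]
 [  0.           0.           1.        ]] [0.00999506 0.         0.         0.         0.        ] C [ 0.00608768 -0.54927532  0.75565734] fwd [ 0.55860621  0.54838755 -0.62227823]
top [[483.29093218   0.         278.39233059]
 [  0.         483.29093218 209.31643559]
 [  0.           0.           1.        ]] [0.00120559 0.         0.         0.         0.        ] C [ 0.34038616 -0.00135722  1.27423329] fwd [ 0.17433123 -0.00343033 -0.98468109]
{'time': 0.1, 'q': array([ 9.84512623e-01,  5.28376868e-01,  1.43378561e+00, -2.46818380e-05,
        1.18139448e+00, -1.78511060e-01]), 'joint_velocities': array([ 0.00093184, -0.00287252, -0.00133594,  0.00122005, -0.0011928 ,
        0.00171577]), 'joint_torque': array([-3.31436822e-04, -4.40985739e+01, -1.77150697e+01,  6.35159668e-02,
        5.33235376e-02, -3.63819481e-05]), 'position': array([0.24747687, 0.57321491, 0.23266357]), 'tool_rot': array([ 0.14252197,  0.69271254, -0.14381665,  0.69220922]), 'ft_force': array([-0.54025494,  0.56584716,  0.08272542]), 'moment': array([-0.00476788, -0.04256019,  0.02933421]), 'grip_width': 0.08666328251807971}
```

View pics/top0.png

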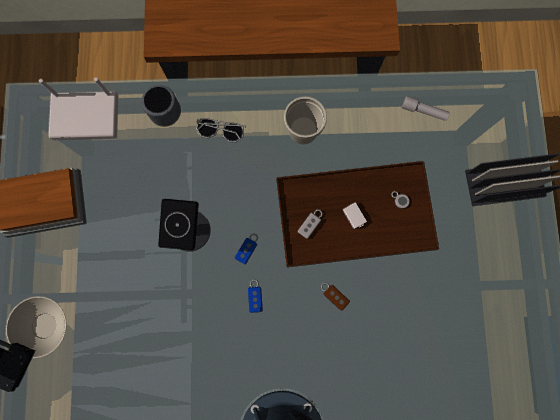

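View pics/side0.png

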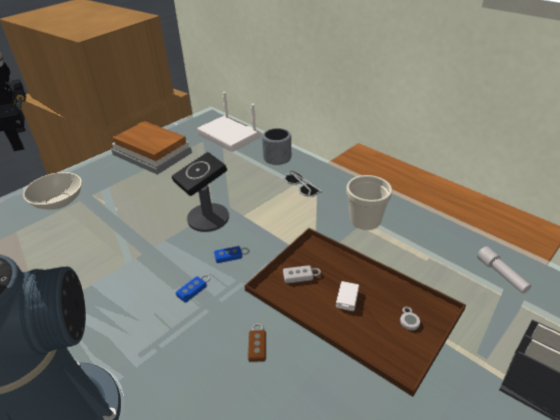

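Lookalikes in the top view: silver oblong in the tray (311,224), blue fobs (246,249) and (255,297), brown fob (336,296), white tin (355,215) and round tag (401,200). I choose the silver one at (311,224), which is (300,274) in the side view. I'll check it in one close crop together with the reader.

```bash
python3 - <<'E'
import cv2,numpy as np
t=cv2.imread("pics/top0.png");s=cv2.imread("pics/side0.png")
def c(im,x,y,w,h,f): 
    return cv2.resize(im[y:y+h,x:x+w],(w*f,h*f),interpolation=cv2.INTER_CUBIC)
def br(im): return np.clip(im.astype(float)*2.2,0,255).astype(np.uint8)
a=np.hstack([br(c(t,150,190,66,50+20,6)),br(c(s,168,146,66,70,6))])
b=np.hstack([c(t,280,200,66,30,6),c(s,270,256,66,30,6)])
cv2.imwrite("pics/crop1.png",np.vstack([a,b]))
E
```

```text
(no output)
```

View pics/crop1.png

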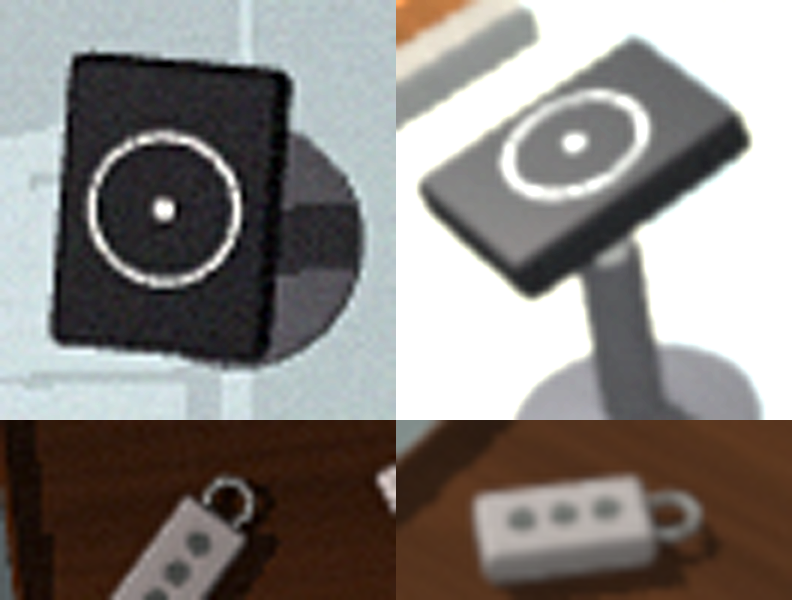

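```bash
cat > h.py <<'E'
import cv2,numpy as np
from rig import robot,camera,camera_info
from scipy.spatial.transform import Rotation as Ro
I={n:camera_info(n) for n in("side","top")}
def rays(n,p):
    i=I[n];R=cv2.Rodrigues(np.array(i["rvec"]))[0];C=-R.T@np.array(i["tvec"]).ravel()
    u=cv2.undistortPoints(np.array(p,float).reshape(-1,1,2),np.array(i["camera_matrix"]),np.array(i["dist"]))[:,0]
    d=np.c_[u,np.ones(len(u))]@R; return C,d/np.linalg.norm(d,axis=1)[:,None]
def plane(n,p,P,N):
    C,d=rays(n,p); return C+d*(((P-C)@N)/(d@N))[:,None]
def onz(n,p,z): return plane(n,p,np.array([0,0,z]),np.array([0,0,1.]))
def tri(pt,ps):
    out=[]
    for a,b in zip(pt,ps):
        C1,d1=rays("top",[a]);C2,d2=rays("side",[b]);d1=d1[0];d2=d2[0]
        k=np.linalg.lstsq(np.c_[d1,-d2],C2-C1,rcond=None)[0]
        A=C1+k[0]*d1;B=C2+k[1]*d2;out.append(np.r_[(A+B)/2,np.linalg.norm(A-B)])
    return np.array(out)
E
python3 - <<'E'
from h import *
from scipy.optimize import least_squares
im={n:cv2.imread(f"pics/{n}0.png") for n in("top","side")}
off={"top":(150,190),"side":(168,146)}
def px(n,L): return [((x+.5)/6-.5+off[n][0],(y+.5)/6-.5+off[n][1]) for x,y in L]
ct=px("top",[(75,55),(290,72),(268,358),(52,342),(163,209)])
cs=px("side",[(632,40),(747,112),(530,262+10),(422,188),(574,142)]);cs=[(x-66,y) for x,y in cs]
T=tri(ct,cs);print("corners",T.round(4))
c=T[4,:3]
pts={}
for n in im:
    g=im[n].max(2).astype(int);ctr=ct[4] if n=="top" else cs[4]
    yy,xx=np.mgrid[:420,:560]
    r=np.hypot(xx-ctr[0],yy-ctr[1])
    m=(g>(85 if n=="top" else 100))&(r<16)&(r>4) if n=="side" else (g>85)&(r<16)&(r>7)
    k,l,st,ce=cv2.connectedComponentsWithStats(m.astype(np.uint8))
    print(n,st[1:].tolist()); j=1+st[1:,4].argmax()
    pts[n]=np.argwhere(l==j)[:,::-1].astype(float)
def N(v): R=Ro.from_euler("zy",[v[4],-v[3]]);return R
def f(v):
    R=N(v).as_matrix();P=v[:3];o=[]
    for n in pts:o.append(np.linalg.norm(plane(n,pts[n],P,R[:,2])-P,axis=1)-v[5])
    return np.concatenate(o)
v0=np.r_[c,.35,0,.029]
s=least_squares(f,v0,loss="soft_l1",f_scale=.001);print("ring fit c,slope,heading(normal),r",s.x.round(4),"rms",np.sqrt(np.mean(f(s.x)**2)))
# fob
for n,(x0,y0,x1,y1) in {"top":(285,200,335,245),"side":(275,258,328,292)}.items():
    h=cv2.cvtColor(im[n],cv2.COLOR_BGR2HSV)[y0:y1,x0:x1]
    m=((h[...,1]<70)&(h[...,2]>90)).astype(np.uint8)
    m=cv2.morphologyEx(m,cv2.MORPH_CLOSE,np.ones((3,3)))
    k,l,st,ce=cv2.connectedComponentsWithStats(m);j=1+st[1:,4].argmax();m=(l==j).astype(np.uint8)
    b=cv2.morphologyEx(m,cv2.MORPH_OPEN,np.ones((7,7)))
    P=cv2.minAreaRect(cv2.findContours(b,0,2)[0][0]);box=cv2.boxPoints(P)+[x0,y0]
    if n=="top":
        W=onz(n,box,.021);print(n,"rect",P,"world",W.round(4).tolist(),"c",W.mean(0))
        print("side lengths",np.linalg.norm(W[0]-W[1]),np.linalg.norm(W[1]-W[2]))
    rg=np.argwhere((m>0)&(cv2.dilate(b,np.ones((3,3)))==0))[:,::-1]+[x0,y0]
    print(n,"ring px",rg.mean(0),"world",onz(n,[rg.mean(0)],.013))
bt=px("top",[]);
B=[((x+.5)/6-.5+280,(y+.5)/6-.5+200) for x,y in [(199,124),(178,153),(156,180)]]
S=[((x+.5)/6-.5+270,(y+.5)/6-.5+256) for x,y in [(607-396,88),(564-396,93),(521-396,98)]]
print("buttons",onz("top",B,.021).round(4),onz("side",S,.021).round(4))
# tray
ty=onz("top",[(277,178),(424,163),(438,249),(287,266)],.018);print("tray",ty.round(4))
print("tray side",onz("side",[(309,233),(463,307),(414,384),(247,286)],.018).round(4))
E
```

```text
corners [[5.695e-01 2.674e-01 1.619e-01 1.900e-03]
 [5.597e-01 1.821e-01 1.674e-01 7.000e-04]
 [4.529e-01 1.941e-01 1.401e-01 3.200e-03]
 [4.622e-01 2.800e-01 1.353e-01 3.400e-03]
 [5.095e-01 2.334e-01 1.552e-01 2.000e-04]]
top [[173, 213, 2, 1, 2], [176, 212, 13, 9, 16], [167, 215, 3, 3, 3], [171, 214, 1, 1, 1], [166, 219, 1, 1, 1], [165, 221, 5, 13, 13], [183, 222, 7, 14, 15], [171, 235, 3, 2, 3], [175, 236, 1, 1, 1], [180, 236, 2, 1, 2]]
side [[182, 154, 21, 15, 119], [200, 161, 10, 13, 26], [186, 164, 18, 15, 50]]
ring fit c,slope,heading(normal),r [0.5108 0.2536 0.126  0.9355 0.1699 0.0506] rms 0.004610265924390724
top rect ((20.0, 30.0), (10.0, 10.0), 90.0) world [[0.519, -0.0611, 0.021], [0.5182, -0.0873, 0.021], [0.4919, -0.0862, 0.021], [0.4926, -0.0601, 0.021]] c [ 0.50543223 -0.07368395  0.021     ]
side lengths 0.026179502430303477 0.026342340462013634
top ring px [312.07594937 220.10126582] world [[ 0.53224843 -0.09380884  0.013     ]]
side ring px [317.11111111 271.36111111] world [[ 0.55209879 -0.11508708  0.013     ]]
buttons [[ 0.5306 -0.095   0.021 ]
 [ 0.5181 -0.0853  0.021 ]
 [ 0.5065 -0.0752  0.021 ]] [[ 0.5302 -0.0972  0.021 ]
 [ 0.5176 -0.087   0.021 ]
 [ 0.505  -0.0769  0.021 ]]
tray [[ 0.6478 -0.0044  0.018 ]
 [ 0.6778 -0.3999  0.018 ]
 [ 0.4462 -0.4176  0.018 ]
 [ 0.4134 -0.0238  0.018 ]]
tray side [[ 0.6331 -0.0208  0.018 ]
 [ 0.6731 -0.4011  0.018 ]
 [ 0.4575 -0.4157  0.018 ]
 [ 0.4131 -0.0333  0.018 ]]
```

```bash
cat > reader.py <<'E'
from h import *
from scipy.optimize import least_squares
from scipy.ndimage import map_coordinates
im={n:cv2.imread(f"pics/{n}0.png") for n in("top","side")}
c0={"top":(176.75,224.4),"side":(197.25,169.25)}
ax={"top":[(12.6,13)],"side":[(12.5,8.5)]}
pts={}
for n in im:
    g=im[n].max(2).astype(float);L=[]
    for a in np.linspace(0,2*np.pi,72,endpoint=False):
        e=12.8 if n=="top" else 1/np.hypot(np.cos(a+.25)/12.8,np.sin(a+.25)/8.2)
        r=np.arange(e-3.2,e+3.2,.1);x=c0[n][0]+r*np.cos(a);y=c0[n][1]+r*np.sin(a)
        v=map_coordinates(g,[y,x],order=1);w=np.clip(v-np.median(v),0,None)**2;
        k=(w*r).sum()/w.sum();L.append((c0[n][0]+k*np.cos(a),c0[n][1]+k*np.sin(a)))
    pts[n]=np.array(L);print(n,cv2.fitEllipse(pts[n].astype(np.float32)))
def f(v):
    R=Ro.from_euler("zy",[v[4],-v[3]]).as_matrix();o=[]
    for n in pts:o.append(np.linalg.norm(plane(n,pts[n],v[:3],R[:,2])-v[:3],axis=1)-v[5])
    return np.concatenate(o)
s=least_squares(f,[.5095,.2334,.155,.26,0.,.029],loss="soft_l1",f_scale=.001);print("ring fit",s.x.round(4),"rms",np.sqrt(np.mean(f(s.x)**2)))
E
python3 reader.py; python3 - <<'E'
from h import *
n="top";x0,y0,x1,y1=285,200,335,245
im=cv2.imread("pics/top0.png")
h=cv2.cvtColor(im,cv2.COLOR_BGR2HSV)[y0:y1,x0:x1]
m=((h[...,1]<70)&(h[...,2]>95)).astype(np.uint8)
k,l,st,ce=cv2.connectedComponentsWithStats(m);j=1+st[1:,4].argmax();m=(l==j).astype(np.uint8)
m=cv2.morphologyEx(m,cv2.MORPH_CLOSE,np.ones((3,3)))
b=cv2.morphologyEx(m,cv2.MORPH_OPEN,cv2.getStructuringElement(2,(7,7)))
P=cv2.minAreaRect(cv2.findContours(b,0,2)[0][0]);W=onz(n,cv2.boxPoints(P)+[x0,y0],.021)
print(P,W.round(4).tolist(),W.mean(0),np.linalg.norm(W[0]-W[1]),np.linalg.norm(W[1]-W[2]))
R=((229+.5)/6-.5+280,(500-420+420-420+.5)/6-.5+200)
print("ring centre",onz(n,[R],.013))
E
```

```text
top ((176.86741638183594, 224.38475036621094), (24.033000946044922, 24.408763885498047), 136.91287231445312)
side ((196.09165954589844, 168.53680419921875), (18.090866088867188, 23.66754150390625), 83.85432434082031)
ring fit [ 0.5092  0.233   0.1559  0.2769 -0.7575  0.0286] rms 0.003980583265069832
((19.750001907348633, 30.250001907348633), (11.31370735168457, 10.60660171508789), 45.0) [[0.506, -0.0528, 0.021], [0.5252, -0.0731, 0.021], [0.5035, -0.0932, 0.021], [0.4844, -0.0729, 0.021]] [ 0.50479768 -0.07300438  0.021     ] 0.02799588644951905 0.02958182652581478
ring centre [[ 0.5510404  -0.10959329  0.013     ]]
```

```bash
sed -i 's/r=np.arange(e-3.2,e+3.2,.1)/q=3 if n=="top" else 1.8;r=np.arange(e-q,e+q,.1)/' reader.py; sed -i 's/"side":(197.25,169.25)/"side":(197.25,169.2)/' reader.py; python3 reader.py; python3 - <<'E'
from h import *
n="top";x0,y0,x1,y1=285,200,335,245
im=cv2.imread("pics/top0.png")
h=cv2.cvtColor(im,cv2.COLOR_BGR2HSV)[y0:y1,x0:x1]
m=((h[...,2]>95)).astype(np.uint8)
k,l,st,ce=cv2.connectedComponentsWithStats(m);j=1+st[1:,4].argmax();m=(l==j).astype(np.uint8)
m=cv2.morphologyEx(m,cv2.MORPH_CLOSE,np.ones((3,3)))
c=max(cv2.findContours(m,0,2)[0],key=cv2.contourArea);f=cv2.drawContours(m*0,[c],-1,1,-1)
b=cv2.morphologyEx(f,cv2.MORPH_OPEN,cv2.getStructuringElement(2,(9,9)))
for r in f: print(''.join(' .#'[v] for v in r+b[0]*0))  if 0 else None
P=cv2.minAreaRect(max(cv2.findContours(b,0,2)[0],key=cv2.contourArea));W=onz(n,cv2.boxPoints(P)+[x0,y0],.021)
print(P,W.round(4).tolist(),W.mean(0),np.linalg.norm(W[0]-W[1]),np.linalg.norm(W[1]-W[2]))
P=cv2.minAreaRect(c);W=onz(n,cv2.boxPoints(P)+[x0,y0],.021)
print("whole",P,W.mean(0),np.linalg.norm(W[0]-W[1]),np.linalg.norm(W[1]-W[2]))
E
```

```text
top ((176.86866760253906, 224.3866729736328), (24.03346061706543, 24.408458709716797), 136.9626007080078)
side ((196.4866943359375, 169.03460693359375), (16.76162338256836, 23.651023864746094), 78.62012481689453)
ring fit [ 0.5093  0.2332  0.1553  0.2343 -1.0311  0.0286] rms 0.0026805437379651947
((24.520000457763672, 23.640003204345703), (12.0, 27.200000762939453), 36.869895935058594) [[0.5036, -0.0516, 0.021], [0.5601, -0.0965, 0.021], [0.5402, -0.1209, 0.021], [0.484, -0.0759, 0.021]] [ 0.52197626 -0.08622458  0.021     ] 0.07219234513682662 0.03150543648884584
whole ((25.410812377929688, 22.435134887695312), (12.057519912719727, 30.217323303222656), 36.02737808227539) [ 0.52512637 -0.08870369  0.021     ] 0.08027748121528779 0.03168267542998531
```

```bash
cat >> h.py <<'E'
def go(target,head):
    """target TCP world, head = heading of the held fob's x; tool y is along fob y (or opposite)"""
    o=robot.get_obs();R=Ro.from_quat(o["tool_rot"]).as_matrix()
    d=R.T@(np.array(target)-o["position"])*100
    yh=np.arctan2(R[1,1],R[0,1]);e=(head+np.pi/2-yh+np.pi/2)%np.pi-np.pi/2
    # turn about tool x (down): + is clockwise from above
    print("t",o["time"],"pos",o["position"].round(4),"toolx",R[:,0].round(3),"yhead",round(yh,3),"q6",o["q"][5].round(2),"F",o["ft_force"].round(2),"w",o["grip_width"].round(4))
    print("shift cm",d.round(2),"turn",round(-e,3))
E
python3 - <<'E'
from h import *
go([.518,-.084,.12],-.675)
# tray far wall: brightness profile along image columns near wall, both edges
g=cv2.imread("pics/top0.png").max(2)
for x in (300,310,320,330,340): print(x,list(zip(range(165,186),g[165:186,x].tolist())))
E
```

```text
Traceback (most recent call last):
  File "h.py", line 25, in go
    print("t",o["time"],"pos",o["position"].round(4),"toolx",R[:,0].round(3),"yhead",round(yh,3),"q6",o["q"][5].round(2),"F",o["ft_force"].round(2),"w",o["grip_width"].round(4))
                                                                                                                                                        ^^^^^^^^^^^^^^^^^^^^^
AttributeError: 'float' object has no attribute 'round'
```

```bash
sed -i 's/o\["grip_width"\].round(4)/round(o["grip_width"],4)/' h.py; python3 - <<'E'
from h import *
go([.518,-.084,.12],-.675)
g=cv2.imread("pics/top0.png").max(2)
for x in (300,320,340): print(x,g[165:186,x].tolist())
E
```

```text
t 0.1 pos [0.2475 0.5732 0.2327] toolx [-0.001 -0.002 -1.   ] yhead 1.163 q6 -0.18 F [-0.54  0.57  0.08] w 0.0867
shift cm [ 11.35 -49.58  50.9 ] turn 0.267
300 [90, 90, 88, 90, 91, 90, 88, 92, 92, 85, 49, 28, 24, 48, 46, 48, 48, 49, 48, 50, 54]
320 [90, 89, 91, 89, 89, 89, 86, 46, 50, 20, 29, 53, 50, 48, 45, 44, 46, 48, 50, 51, 50]
340 [90, 88, 90, 90, 89, 58, 47, 14, 33, 54, 52, 51, 50, 49, 47, 47, 49, 49, 49, 47, 50]
```

```bash
python3 -m inch '[[[0,-2.9,2.97,0,0.7],[0,-2.9,2.97,0,0.7],[0,-2.9,2.97,0,0.7],[0,-2.9,2.97,0,0.7],[0,-2.9,2.97,0,0.7],[0,-2.9,2.97,0,0.7],[0,-2.9,2.97,0,0.7],[0,-2.9,2.97,0,0.7]]]' 40;python3 -m inch '[[[0,-2.9,2.97,0,0.7],[0,-2.9,2.97,0,0.7],[0,-2.9,2.97,0,0.7],[0,-2.9,2.97,0,0.7],[0,-2.9,2.97,0,0.7],[0,-2.9,2.97,0,0.7],[0,0,0,0.12,0.7],[0,0,0,0.12,0.7]]]'; python3 -c "
from h import *
go([.518,-.084,.12],-.675)"
```

```text
time: 0.77
position: [0.3719, 0.2683, 0.2285]
tool_rot: [0.138, 0.695, -0.137, 0.692]
ft_force: [0.9, -0.6, -0.3]
grip_width: 0.0615
time: 1.43
position: [0.4717, 0.0281, 0.227]
tool_rot: [0.224, 0.671, -0.225, 0.67]
ft_force: [-1.3, 0.3, 0.4]
grip_width: 0.0607
t 1.4333 pos [0.4717 0.0281 0.227 ] toolx [-0.001 -0.001 -1.   ] yhead 0.924 q6 -1.1 F [-1.34  0.3   0.37] w 0.0607
shift cm [10.71 -6.14 10.46] turn 0.028
```

```bash
python3 -m inch '[[[0,-2.05,3.5,0.03,0.7],[0,-2.05,3.5,0,0.7],[0,-2.05,3.5,0,0.7],[3,0,0,0,0.7],[3,0,0,0,0.7],[3,0,0,0,0.7],[0,0,0,0,0.7],[0,0,0,0,0.7]]]'; python3 -c "
from h import *
go([.518,-.084,.018],-.675)
cv2.imwrite('pics/s1.png',cv2.resize(camera('side')[190:370,170:410,::-1],None,fx=3,fy=3,interpolation=2))"
```

```text
time: 2.1
position: [0.5195, -0.0948, 0.1337]
tool_rot: [0.238, 0.664, -0.239, 0.667]
ft_force: [0.5, -0.7, 0.7]
grip_width: 0.0609
t 2.1 pos [ 0.5195 -0.0948  0.1337] toolx [ 0.004 -0.003 -1.   ] yhead 0.882 q6 -1.27 F [ 0.53 -0.7   0.74] w 0.0609
shift cm [11.57  0.74 -0.86] turn -0.013
```

View pics/s1.png

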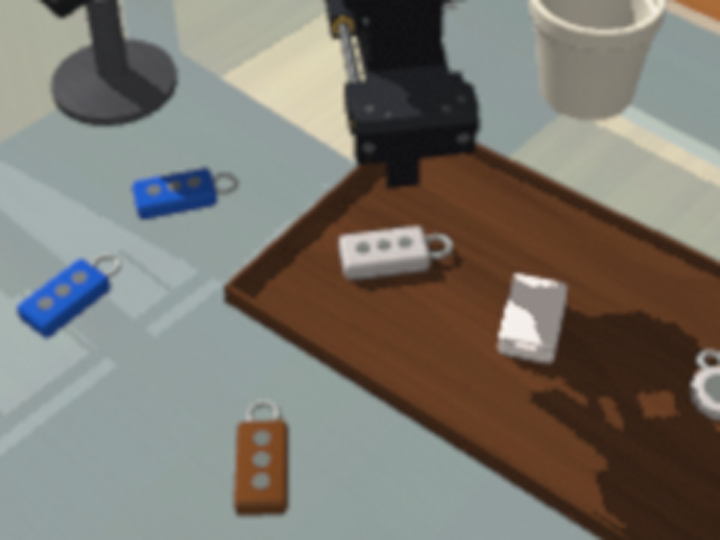

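The side crop shows the silver fob at (385,250) with its ring on the right, and the fingers poised above it at (403,185). The neighbours are clear. Now descending.

```bash
python3 -m inch '[[[2.5,0.75,-0.85,0,0.7],[2.5,0,0,0,0.7],[2.5,0,0,0,0.7],[1.5,0,0,0,0.7],[0.5,0,0,0,0.7],[0,0,0,0,0.7],[0,0,0,0,0.7]]]'; python3 -c "
from h import *
go([.518,-.084,.018],-.675)"
```

```text
time: 2.73
position: [0.5272, -0.084, 0.0481]
tool_rot: [0.236, 0.657, -0.238, 0.676]
ft_force: [0.2, -0.2, 0.4]
grip_width: 0.0609
t 2.7333 pos [ 0.5272 -0.084   0.0481] toolx [ 0.025 -0.011 -1.   ] yhead 0.887 q6 -1.25 F [ 0.18 -0.19  0.37] w 0.0609
shift cm [ 2.99 -0.6  -0.79] turn -0.008
```

```bash
python3 -m inch '[[[1,-0.6,-0.8,0,0.7],[1,0,0,0,0.7],[0.7,0,0,0,0.7],[0,0,0,0,0.7],[0,0,0,0,0.7]]]'; python3 -c "
from h import *
go([.518,-.084,.018],-.675)"
```

```text
time: 3.15
position: [0.524, -0.0855, 0.0263]
tool_rot: [0.236, 0.651, -0.238, 0.681]
ft_force: [0.2, -0.3, -0.1]
grip_width: 0.061
t 3.15 pos [ 0.524  -0.0855  0.0263] toolx [ 0.039 -0.017 -0.999] yhead 0.889 q6 -1.26 F [ 0.22 -0.28 -0.06] w 0.061
shift cm [ 0.8  -0.27 -0.59] turn -0.007
```

```bash
python3 -m inch '[[[0.5,-0.3,-0.6,0,0.7],[0.3,0,-0.2,0,0.7],[0,0,0,0,0.7],[0,0,0,0,0.7]]]'; python3 -c "
from h import *
go([.518,-.084,.018],-.675)"
```

```text
time: 3.48
position: [0.5169, -0.0831, 0.0182]
tool_rot: [0.236, 0.65, -0.238, 0.682]
ft_force: [0.2, 0.8, 0.5]
grip_width: 0.0608
t 3.4833 pos [ 0.5169 -0.0831  0.0182] toolx [ 0.041 -0.018 -0.999] yhead 0.889 q6 -1.26 F [0.25 0.79 0.49] w 0.0608
shift cm [0.02 0.   0.14] turn -0.007
```

Close at 25 N and lift.

```bash
python3 -m inch '[[[0,0,0,0,0.3],[0,0,0,0,0.3],[0,0,0,0,0.3],[0,0,0,0,0.3],[0,0,0,0,0.3],[0,0,0,0,0.3],[0,0,0,0,0.3],[0,0,0,0,0.3]]]' 25; python3 -m inch '[[[-1,0,0,0,0.3],[-2,0,0,0,0.3],[-2,0,0,0,0.3],[-2,0,0,0,0.3],[-1,0,0,0,0.3],[0,0,0,0,0.3],[0,0,0,0,0.3],[0,0,0,0,0.3]]]'; python3 -c "
from h import *
go([.518,-.084,.09],.076)
i=[cv2.resize(camera(n)[y:y+100,x:x+130,::-1],None,fx=3,fy=3,interpolation=2) for n,x,y in(('side',235,190),('top',250,160))]
cv2.imwrite('pics/l1.png',np.hstack(i))"
```

```text
time: 4.15
position: [0.5172, -0.0832, 0.0183]
tool_rot: [0.235, 0.65, -0.238, 0.682]
ft_force: [0.2, -0.5, 0.1]
grip_width: 0.0339
time: 4.82
position: [0.5125, -0.0813, 0.104]
tool_rot: [0.236, 0.651, -0.238, 0.682]
ft_force: [0.0, -0.0, -0.5]
grip_width: 0.0335
t 4.8167 pos [ 0.5125 -0.0813  0.104 ] toolx [ 0.04  -0.017 -0.999] yhead 0.889 q6 -1.26 F [ 0.03 -0.04 -0.53] w 0.0335
shift cm [1.43 0.12 0.54] turn -0.758
```

View pics/l1.png

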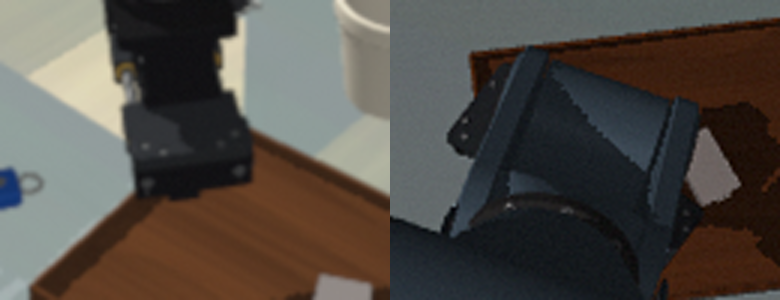

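```bash
python3 -m inch '[[[0,0,0,-0.12,0.3],[0,0,0,-0.12,0.3],[0,0,0,-0.12,0.3],[0,0,0,-0.12,0.3],[0,0,0,-0.12,0.3],[0,0,0,-0.12,0.3],[0,0,0,-0.1,0.3],[0,0,0,0,0.3]]]'; python3 -c "
from h import *
W=onz('top',[(300,174.9),(320,171.7),(340,169.8)],.018);print(W.round(4))
W2=onz('side',[(330,243),(370,262)],.018)
go([.60,-.085,.09],.076)
i=[cv2.resize(camera(n)[y:y+150,x:x+130,::-1],None,fx=3,fy=3,interpolation=2) for n,x,y in(('side',235,190),('top',250,140))]
cv2.imwrite('pics/l2.png',np.hstack(i))"
```

```text
time: 5.58
position: [0.5076, -0.0797, 0.0956]
tool_rot: [-0.066, 0.697, 0.057, 0.712]
ft_force: [0.0, 0.5, -1.1]
grip_width: 0.0335
[[ 0.6545 -0.0661  0.018 ]
 [ 0.6618 -0.1199  0.018 ]
 [ 0.6655 -0.1737  0.018 ]]
t 5.5833 pos [ 0.5076 -0.0797  0.0956] toolx [ 0.023 -0.011 -1.   ] yhead 1.744 q6 -2.11 F [ 0.02  0.53 -1.12] w 0.0335
shift cm [ 0.78 -2.11  8.99] turn 0.097
```

View pics/l2.png

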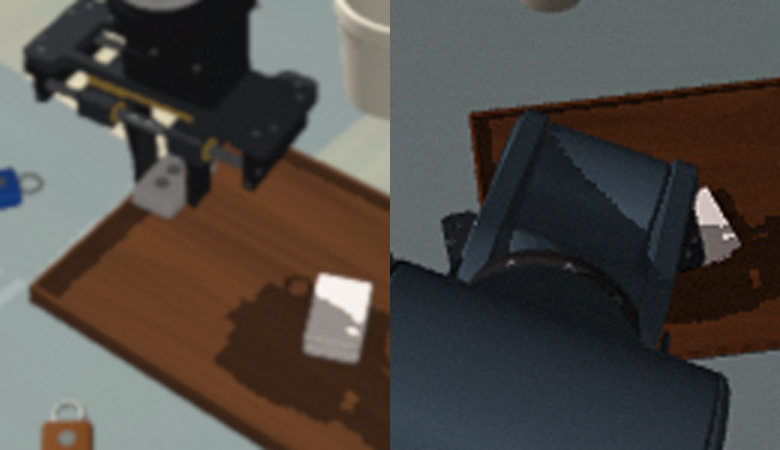

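```bash
python3 -m inch '[[[0,0,0,0.07,0.3],[0,-0.2,3,0,0.3],[0,-0.2,3,0,0.3],[0,-0.2,3,0,0.3],[0,-0.2,3,0,0.3],[0,0,0,0,0.3],[0,0,0,0,0.3]]]'; python3 -c "
from h import *
go([.6275,-.085,.045],.102)"
```

```text
time: 6.27
position: [0.6273, -0.075, 0.0934]
tool_rot: [-0.029, 0.703, 0.024, 0.711]
ft_force: [-1.8, -0.2, 0.0]
grip_width: 0.0336
t 6.2667 pos [ 0.6273 -0.075   0.0934] toolx [ 0.012 -0.006 -1.   ] yhead 1.646 q6 -1.94 F [-1.75 -0.19  0.04] w 0.0336
shift cm [ 4.84 -0.97 -0.11] turn -0.027
```

```bash
python3 -m inch '[[[1.5,-1,0,-0.03,0.3],[1.5,0,0,0,0.3],[1,0,0,0,0.3],[0.5,0,0,0,0.3],[0,0,0,0,0.3],[0,0,0,0,0.3]]]'; python3 -c "
from h import *
go([.6275,-.085,.032],.102)"
```

```text
time: 6.77
position: [0.6246, -0.0846, 0.0453]
tool_rot: [-0.037, 0.704, 0.034, 0.708]
ft_force: [0.1, 0.1, -1.2]
grip_width: 0.0335
t 6.7667 pos [ 0.6246 -0.0846  0.0453] toolx [ 0.006 -0.004 -1.   ] yhead 1.671 q6 -1.98 F [ 0.11  0.06 -1.23] w 0.0335
shift cm [ 1.33 -0.06  0.27] turn -0.002
```

```bash
python3 -m inch '[[[0.7,0,0.3,0,0.3],[0.6,0,0,0,0.3],[0,0,0,0,0.3]]]' 15; python3 -m inch '[[[0.4,0,0,0,0.3],[0,0,0,0,0.3],[0,0,0,0,0.3]]]'; python3 -c "
from h import *
go([.6275,-.085,.024],.102)"
```

```text
time: 7.02
position: [0.6284, -0.0844, 0.0328]
tool_rot: [-0.037, 0.703, 0.033, 0.709]
ft_force: [0.3, 0.9, -0.1]
grip_width: 0.0339
time: 7.27
position: [0.629, -0.0846, 0.0296]
tool_rot: [-0.037, 0.703, 0.033, 0.71]
ft_force: [-0.2, 0.6, -0.2]
grip_width: 0.0337
t 7.2667 pos [ 0.629  -0.0846  0.0296] toolx [ 0.01  -0.006 -1.   ] yhead 1.67 q6 -1.98 F [-0.25  0.64 -0.16] w 0.0337
shift cm [ 0.56 -0.02 -0.16] turn -0.003
```

```bash
python3 -m inch '[[[0.3,0,0,0,0.3],[0,0,0,0,0.3]]]'; python3 -m inch '[[[0.3,0,0,0,0.3],[0,0,0,0,0.3]]]'; python3 -c "
from h import *
go([.6275,-.085,.024],.102)
i=[cv2.resize(camera(n)[y:y+130,x:x+130,::-1],None,fx=4,fy=4,interpolation=2) for n,x,y in(('side',255,170),)]
cv2.imwrite('pics/w1.png',np.hstack(i))"
```

```text
time: 7.43
position: [0.6291, -0.0847, 0.0273]
tool_rot: [-0.038, 0.703, 0.033, 0.71]
ft_force: [0.1, 0.4, 0.3]
grip_width: 0.0339
time: 7.6
position: [0.6292, -0.0847, 0.0249]
tool_rot: [-0.038, 0.703, 0.033, 0.71]
ft_force: [-0.5, 0.1, 0.1]
grip_width: 0.0339
t 7.6 pos [ 0.6292 -0.0847  0.0249] toolx [ 0.01  -0.006 -1.   ] yhead 1.671 q6 -1.98 F [-0.49  0.05  0.14] w 0.0339
shift cm [ 0.09 -0.01 -0.17] turn -0.002
```

View pics/w1.png

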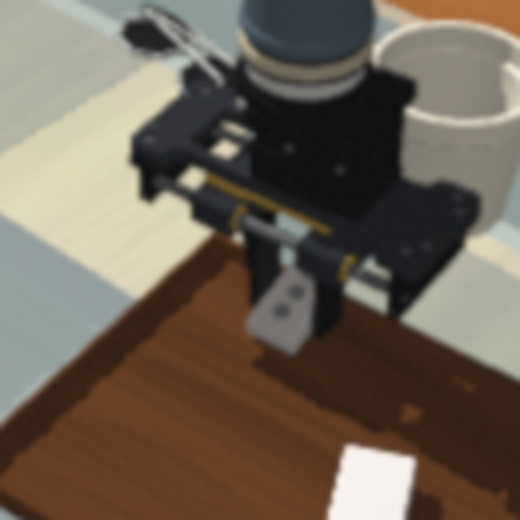

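```bash
cat >> h.py <<'E'
def prof(px,label=""):
    "side-view pixels on the fob's mid plane -> (along fob x from TCP, z above TCP) mm; pitch of first->last"
    o=robot.get_obs();R=Ro.from_quat(o["tool_rot"]).as_matrix();P=o["position"];y=R[:,1]
    X=plane("side",px,P,y);f=np.cross([0,0,1],y);f/=np.linalg.norm(f);f*=np.sign(f[0])
    a=np.c_[(X-P)@f,X[:,2]-P[2]]*1000;d=a[-1]-a[0];print(label,a.round(1).tolist(),"pitch",np.arctan2(d[1],d[0]).round(3),"len",np.hypot(*d).round(1))
E
python3 -c "
from h import *
q=lambda x,y:((x+.5)/4-.5+255,(y+.5)/4-.5+170)
prof([q(282,311),q(297,292)])"
```

```text
[[-14.0, -1.1], [1.8, 2.2]] pitch 0.205 len 16.2
```

```bash
python3 -m inch '[[[0.2,0,0,0,0.3],[0,0,0,0,0.3]]]'; python3 -m inch '[[[0,0,0,0,0.3],[0,0,0,0,0.3],[0,0,0,0,0.3],[0,0,0,0,0.3]]]' 45; python3 -m inch '[[[-1,0,0,0,0.3],[-2,0,0,0,0.3],[-3,0,0,0,0.3],[-3,0,0,0,0.3],[-3,0,0,0,0.3],[-3,0,0,0,0.3],[-3,0,0,0,0.3],[0,0,0,0,0.3]]]'; python3 -c "
from h import *
go([.51,.233,.26],-.115)"
```

```text
time: 7.82
position: [0.6294, -0.0847, 0.0238]
tool_rot: [-0.038, 0.703, 0.033, 0.71]
ft_force: [-1.0, 0.7, 0.8]
grip_width: 0.0339
time: 8.15
position: [0.6293, -0.0847, 0.0238]
tool_rot: [-0.038, 0.703, 0.033, 0.71]
ft_force: [-1.5, 0.4, 3.1]
grip_width: 0.0338
time: 8.82
position: [0.6266, -0.0827, 0.2091]
tool_rot: [-0.036, 0.705, 0.034, 0.708]
ft_force: [1.2, -0.2, 1.0]
grip_width: 0.0334
t 8.8167 pos [ 0.6266 -0.0827  0.2091] toolx [ 0.005 -0.003 -1.   ] yhead 1.67 q6 -1.98 F [ 1.24 -0.19  0.97] w 0.0334
shift cm [-5.24 32.56 -8.44] turn 0.214
```

```bash
python3 -m inch '[[[-3,0,0,0,0.3],[-3,0,0,0,0.3],[0,0,0,0.11,0.3],[0,0,0,0.1,0.3],[0,3,0,0,0.3],[0,3,0,0,0.3],[0,3,0,0,0.3],[0,0,0,0,0.3]]]'; python3 -c "
from h import *
go([.51,.233,.26],-.115)"
```

```text
time: 9.48
position: [0.6378, 0.0078, 0.2741]
tool_rot: [0.044, 0.702, -0.046, 0.71]
ft_force: [-0.3, 0.4, -0.9]
grip_width: 0.0335
t 9.4833 pos [0.6378 0.0078 0.2741] toolx [ 0.011 -0.004 -1.   ] yhead 1.443 q6 -1.6 F [-0.27  0.44 -0.95] w 0.0335
shift cm [  1.18  20.71 -15.55] turn -0.013
```

```bash
python3 -m inch '[[[0,2.9,-2.2,0,0.3],[0,2.9,-2.2,0,0.3],[0,2.9,-2.2,0,0.3],[0,2.9,-2.2,0,0.3],[0,2.9,-2.2,0,0.3],[0,2.9,-2.2,0,0.3],[0,0,0,0,0.3],[0,0,0,0,0.3]]]'; python3 -c "
from h import *
go([.51,.233,.26],-.115)
i=[cv2.resize(camera(n)[y:y+130,x:x+130,::-1],None,fx=4,fy=4,interpolation=2) for n,x,y in(('side',140,80),)]
cv2.imwrite('pics/r1.png',np.hstack(i))"
```

```text
time: 10.15
position: [0.5233, 0.2029, 0.267]
tool_rot: [0.043, 0.703, -0.047, 0.709]
ft_force: [0.2, -0.4, -0.1]
grip_width: 0.0331
t 10.15 pos [0.5233 0.2029 0.267 ] toolx [ 0.009 -0.006 -1.   ] yhead 1.443 q6 -1.27 F [ 0.18 -0.41 -0.1 ] w 0.0331
shift cm [ 0.67  2.82 -1.71] turn -0.012
```

View pics/r1.png

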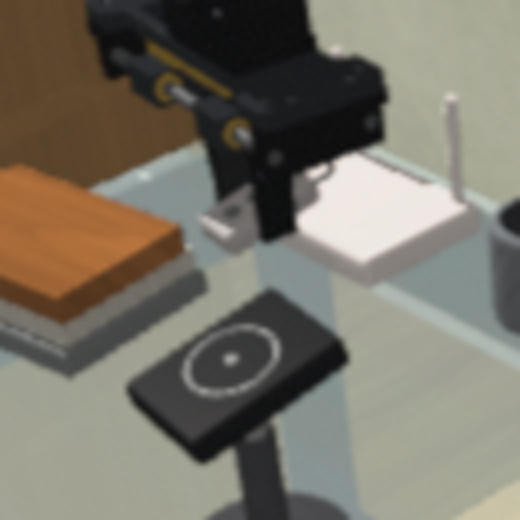

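```bash
python3 -c "
from h import *
q=lambda x,y:((x+.5)/4-.5+140,(y+.5)/4-.5+80)
prof([q(236,211),q(320,169)],'button-ring')
prof([q(218,232),q(320,169)],'rear top mid - ring')
# head corners / ring again in better view
"
python3 - <<'E'
import cv2
im=cv2.imread('pics/r1.png')
c=cv2.resize(im[130:270,180:360],None,fx=4,fy=4,interpolation=2)
cv2.imwrite('pics/r2.png',c)
E
```

```text
button-ring [[-12.2, -0.4], [44.3, 5.9]] pitch 0.111 len 56.9
rear top mid - ring [[-25.2, -8.9], [44.3, 5.9]] pitch 0.209 len 71.1
```

View pics/r2.png

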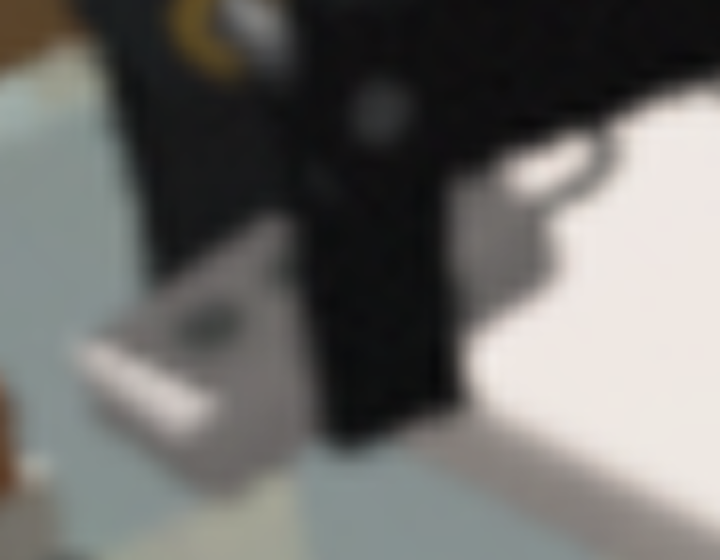

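```bash
python3 -m inch '[[[0,1.5,-1.5,0,0.3],[0,1.5,-1.2,0,0.3],[0,0,0,-0.01,0.3],[0,0,0,0,0.3]]]'; python3 -c "
from h import *
go([.4962,.2343,.1955],-.115)"
```

```text
time: 10.53
position: [0.5029, 0.2326, 0.2658]
tool_rot: [0.041, 0.702, -0.046, 0.709]
ft_force: [0.1, 0.6, -0.6]
grip_width: 0.0335
t 10.5333 pos [0.5029 0.2326 0.2658] toolx [ 0.009 -0.007 -1.   ] yhead 1.448 q6 -1.21 F [ 0.15  0.6  -0.64] w 0.0335
shift cm [ 7.03  0.13 -0.76] turn -0.008
```

```bash
python3 -m inch '[[[1,0,-0.4,0,0.3],[1.5,0.1,-0.4,0,0.3],[1.5,0,0,0,0.3],[1,0,0,0,0.3],[0.3,0,0,0,0.3],[0,0,0,0,0.3],[0,0,0,0,0.3]]]'; python3 -c "
from h import *
go([.4962,.2343,.1955],-.115)"
```

```text
time: 11.12
position: [0.5047, 0.2251, 0.2117]
tool_rot: [0.044, 0.699, -0.05, 0.712]
ft_force: [0.2, 0.3, -0.5]
grip_width: 0.0333
t 11.1167 pos [0.5047 0.2251 0.2117] toolx [ 0.017 -0.009 -1.   ] yhead 1.437 q6 -1.2 F [ 0.25  0.33 -0.5 ] w 0.0333
shift cm [ 1.59  0.81 -0.99] turn -0.019
```

```bash
python3 -m inch '[[[0.5,0.8,-1,-0.02,0.3],[0.6,0.1,-0.2,0,0.3],[0.3,0,0,0,0.3],[0,0,0,0,0.3],[0,0,0,0,0.3]]]'; python3 -c "
from h import *
go([.4962,.2343,.1955],-.115)
i=[cv2.resize(camera(n)[y:y+130,x:x+130,::-1],None,fx=4,fy=4,interpolation=2) for n,x,y in(('side',140,100),)]
cv2.imwrite('pics/r3.png',np.hstack(i))"
```

```text
time: 11.53
position: [0.4952, 0.236, 0.198]
tool_rot: [0.037, 0.698, -0.043, 0.713]
ft_force: [0.4, 0.9, -1.4]
grip_width: 0.0338
t 11.5333 pos [0.4952 0.236  0.198 ] toolx [ 0.021 -0.009 -1.   ] yhead 1.458 q6 -1.2 F [ 0.38  0.91 -1.4 ] w 0.0338
shift cm [ 0.26 -0.16  0.12] turn 0.002
```

View pics/r3.png

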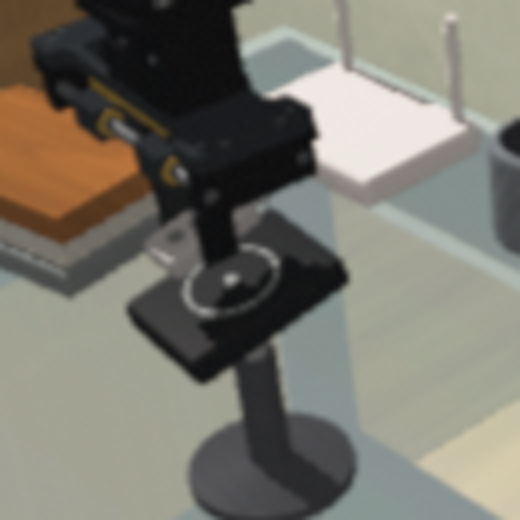

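```bash
python3 -c "
from h import *
q=lambda x,y:((x+.5)/4-.5+140,(y+.5)/4-.5+100)
prof([q(178,238),q(261,205)],'button-ring')
o=robot.get_obs();P=o['position']
for C in ([.5095,.2334,.1553],[.5111,.2309,.1512]):
  for s in (.22,.28):
    F=Ro.from_euler('zy',[-.115,-s]).as_matrix()
    for a in (1,5):
      h=-.115;f=P+np.array([a*np.cos(h),a*np.sin(h),-4.2])/1000
      print(C,s,a,(F.T@(f-C)*1000).round(1))
print(np.abs(o['joint_velocities']).max())"
```

```text
button-ring [[-13.6, -2.3], [43.3, -3.1]] pitch -0.015 len 56.9
[0.5095, 0.2334, 0.1553] 0.22 1 [-4.9  2.  40.6]
[0.5095, 0.2334, 0.1553] 0.22 5 [-1.   2.  39.7]
[0.5095, 0.2334, 0.1553] 0.28 1 [-2.5  2.3 40.8]
[0.5095, 0.2334, 0.1553] 0.28 5 [ 1.4  2.2 39.7]
[0.5111, 0.2309, 0.1512] 0.22 1 [-5.9  4.4 44.9]
[0.5111, 0.2309, 0.1512] 0.22 5 [-2.   4.4 44. ]
[0.5111, 0.2309, 0.1512] 0.28 1 [-3.2  4.7 45.2]
[0.5111, 0.2309, 0.1512] 0.28 5 [ 0.7  4.7 44.1]
0.006332703405680637
```

```bash
python3 - <<'E'
import cv2
im=cv2.imread('pics/r3.png')
cv2.imwrite('pics/r4.png',cv2.convertScaleAbs(cv2.resize(im[180:320,130:290],None,fx=4,fy=4,interpolation=2),alpha=1.4))
E
```

```text
(no output)
```

View pics/r4.png

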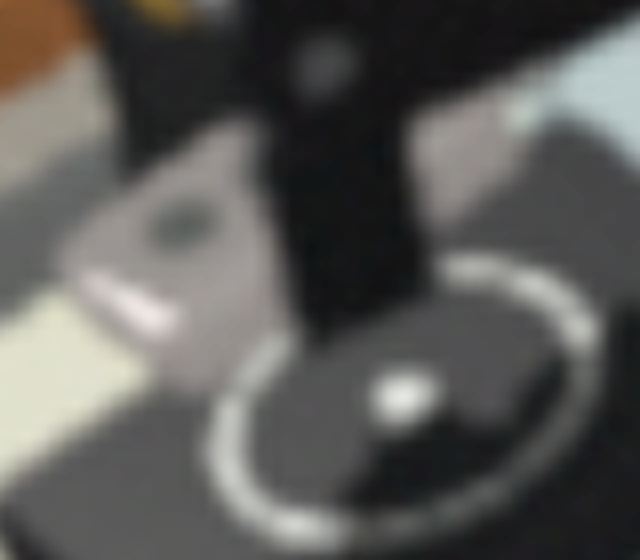

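```bash
python3 -c "
from h import *
q=lambda x,y,ox,oy:((((x+.5)/4-.5+ox)+.5)/4-.5+140,(((y+.5)/4-.5+oy)+.5)/4-.5+100)
o=robot.get_obs();R=Ro.from_quat(o['tool_rot']).as_matrix();y=R[:,1];y=y*np.sign(y[1])
def pit(px,off):
  X=plane('side',px,o['position']+off*y,y);d=X[1]-X[0];print((X*1000).round(1).tolist(),'pitch',np.arctan2(d[2],np.hypot(d[0],d[1])).round(3),np.linalg.norm(d))
pit([q(200,390,130,180),q(450,232,130,180)],-.017)
p=lambda x,y:((x+.5)/4-.5+140,(y+.5)/4-.5+100)
# reader's near upper edge, same method (plane 42.5 mm right of face centre), from earlier crop corners
s=lambda x,y:((x-396+.5)/6-.5+168,(y+.5)/6-.5+146)
C=np.array([.51,.2327,.1545]);h=-.115;yy=np.array([-np.sin(h),np.cos(h),0])
X=plane('side',[s(520,268),s(735,115)],C-.0425*yy,yy);d=X[1]-X[0];print('reader edge',X.round(4).tolist(),np.arctan2(d[2],np.hypot(*d[:2])),np.linalg.norm(d))
X=plane('side',[s(422,188),s(632,40)],C+.0425*yy,yy);d=X[1]-X[0];print('reader far edge',X.round(4).tolist(),np.arctan2(d[2],np.hypot(*d[:2])),np.linalg.norm(d))
"
```

```text
[[468.3, 221.9, 181.9], [511.8, 217.0, 190.3]] pitch 0.19 0.04455496252381148
reader edge [[0.4522, 0.1966, 0.1416], [0.5551, 0.1847, 0.167]] 0.2411204957506571 0.1066730173931074
reader far edge [[0.4646, 0.2807, 0.134], [0.5692, 0.2686, 0.1614]] 0.25433481512197287 0.10878817760150196
```

```bash
python3 -m inch '[[[0,0,0,0,0.3],[0,0,0,0,0.3],[0,0,0,0,0.3],[0,0,0,0,0.3]]]'; python3 -c "
from h import *
go([.4962,.2343,.1955],-.115);print(robot.hand_in())"
```

```text
time: 11.92
position: [0.4957, 0.2363, 0.1988]
tool_rot: [0.037, 0.698, -0.042, 0.714]
ft_force: [-0.4, -0.4, -1.0]
grip_width: 0.0336
t 11.9167 pos [0.4957 0.2363 0.1988] toolx [ 0.023 -0.008 -1.   ] yhead 1.458 q6 -1.2 F [-0.37 -0.4  -0.99] w 0.0336
shift cm [ 0.34 -0.19  0.07] turn 0.002
the job is handed in; nothing more can be done
None
```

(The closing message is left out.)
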